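# Take the arancino dish off its twist-lock warmer and hold it level

## Task

Switch the counter warmer off by turning its selector knob to the white ring; then take the dish by its wooden handle, twist it a quarter turn on the warmer, from the left side round to the front, so that its two tabs come out from under the rail into the gaps, and lift it straight up about 10 cm above its place on the warmer. Keep the dish level and the loose arancino untouched in its middle the whole way, disturb nothing else on the counter, and finish while still holding the dish there, level and still, for the waiter to take.

Things in the scene. Friction and masses are not known exactly. Their poses are not given: they have to be found in the camera images.
- warmer: fixed brushed-steel counter warmer, 210 (x) x 340 (y) x 44 mm high. x away from the robot, y left, z up; origin: centre of its underside. Deck at z = 44. Round dark hot plate, 128 across, at x 0, y +65, top at z = 50; rail round it; black control panel with the knob on the right. A red mark on the deck shows the handle's locked side (left), a green mark its free side (front).
- warmer_seat (a point): centre of the hot plate's top, the axis about which the dish turns (warmer axes); a lip 4 mm high, 44.5 mm inner radius, keeps the dish's 84 mm foot centred.
- selector (a joint): black selector knob, rad, growing clockwise seen from above. Three detents: 0 = off (pointer at the white ring), 0.75 = low (one orange dot), 1.5 = high (two red dots). Starts at low or high. End stops 0.08 rad past the end detents. About 0.12 N m carries it from one detent to the next; released within 0.3 rad of a detent it snaps in.
- selector_grip (a point): on the knob's axis at the height to grip, 77 mm above the counter (33 above the deck). Turns with the knob: x along the grip bar toward its white pointer line, y across the bar, z up. The bar is 40 long, 13 wide, from z = 56 to 86 above the counter, on a round skirt of 22 mm radius whose top is at z = 59.
- dish: loose shallow white dish with blue rim, 120 across, 33 high, 0.15 kg; one wooden handle. Origin: centre of its foot's underside; x along the handle, z up. Starts on the hot plate, handle left (warmer's +y, within 0.18 rad). Steel tabs 20 wide on its +y and -y reach radius 73, 8 to 13 above its underside, 3 below the rail. Lifts free with x along the warmer's -x (handle front), within 0.15 rad.
- dish_handle (a point): point in the wooden handle to grip, 100 mm from the dish's centre, 46 above its underside; dish axes. The handle is a level bar 62 long (79 to 141 mm from the centre), 24 wide, 18 thick, its underside 43 mm above the deck; it passes above the rail. Held here the dish pulls down with about 0.15 N m: a light grip lets it droop, 30 N or more holds it level.
- dish_center (a point): middle of the dish's hollow, on its upper face, 13 mm above its underside; dish axes. The hollow is spherical (about 130 mm radius), so the ball rolls off the middle by about 11 mm for each 0.1 rad of tilt.
- arancino_center (a point): centre of the arancino, a firm breaded brown ball, 40 mm across, 35 g, lying loose in the dish's hollow.
- sanitiser: pump bottle of hand gel, 69x62x167; loose bystander in front on the right. Origin: centre of its underside.
- shaker_cheese: glass shaker with white filling and steel cap, 73x72x119; loose bystander at the back left. Origin: centre of its underside.
- shaker_chili: glass shaker with pink filling and steel cap, 73x72x119; loose bystander at the back. Origin: centre of its underside.
- dip_red: small lidded cup of red dip, 69 across, 34 high; loose bystander behind on the right. Origin: centre of its underside.
- arancino: the same ball as a body (origin at its centre, turning as it rolls).
- rail_gap (a point): middle of the rail's left gap (warmer axes). The rail is 7 mm rod round the hot plate, radius 70, underside at z = 66, top at z = 73 above the counter: a front and a rear arc, each 70 degrees either side of straight front or rear, so gaps left and right; legs outside it to radius 90. The dish's tabs run under the arcs and lift out only through the two gaps.
- off_mark (a point): the white ring on the panel that marks off, 36 mm from the knob's axis, beyond it along the warmer's +x; warmer axes.

How it is judged:
By the outcome, as a careful person would: the job done as asked, in the order asked, and still so for the second after the job is handed in, while the arm keeps its last pose, push and grip.
It also fails if it takes over 64 s, if anything falls off the work surface, if the arm or the gripper's body presses on something with over 40 N, if the wrist force passes 120 N, or if a joint passes its speed limit or range.

## Robot

A 7-joint arm with a two-finger parallel gripper is mounted at the origin on a cart in front of the work surface, level with it; the furniture and walls round the work are solid. World frame = base frame: x ahead of the robot, y to its left, z up, the work surface at z = 0. Lengths are in m, angles in rad, forces in N, time in s.
With the tool pointing down it reaches from about 0.425 to 0.875 m from the base axis. Payload 4.7 kg.
Tool frame: the origin (TCP) lies midway between the tips of the shut fingers; the grasp point (between the pads) lies 19 mm behind it; z points along the fingers, y is the direction in which the jaws open and shut (so a half turn about z gives the same grasp; the last joint's range is limited). The gripper opens to 87 mm and grips with 3 to 60 N. Pads are 19 mm wide; open, the fingers measure 117 mm over their backs; the gripper's body (75 mm by 190 mm) begins 51 mm behind the grasp point.
Start: joints at [1.298, 0.321, -0.07, 1.45, 0.023, 1.371, -0.057], TCP at [0.184, -0.623, 0.184] pointing down, gripper open.
Joint ranges: [-2.86, 2.86], [-0.3, 2.09], [-1.38, 1.24], [0.06, 2.45], [-1.56, 4.7], [0.09, 2.05], [-2.69, 2.69]. Speed limits (rad/s): [2.57, 2.57, 3.14, 3.14, 3.14, 3.14, 3.14].

## Interface

Orientations are given as a rotation vector (axis times angle).
In Python, from bench import get_state, eyes, job gives the robot as it stands. The module is installed in compiled form; this text tells all that it offers.
- The arm moves only by the shell command python3 -m jog 'ROWS' [FORCE]. ROWS is JSON, a list that holds one entry, the list of rows, each a list of 5 numbers: the opening, from 0 (shut) to 1 (fully open), then the shift along the tool's x, y, z in units of 40 mm (1.0 is 40 mm), then the turn about the tool's z in units of 5 degrees (1.0 is 5 degrees). In form: [[[jaw, dx, dy, dz, turn], ...]]. A call has 1 to 10 rows; each row shifts and turns the commanded pose from where the row before left it, along the tool's axes as they then stand; what a row does not reach is not made up. A row lasts 1/8 s, in which the tool goes at most 62.5 mm and 10.7 degrees, less where a joint would pass 70% of its speed; a pose out of reach is approached as far as the arm can. A call is refused whole if a number of a shift passes 1 or a number of a turn 1, either way. A call with a gripper value outside its range is refused whole. The fingers move at their own pace and stop on an object; FORCE is the grip in N (left out, the last holds). Time passes only in rows, so rows that do not move let the fingers close. It gives the time, the measured TCP pose, the force and the opening at its end, in the units of the state.
- get_state(): the state, without advancing time (a new reading comes with each control period).
- eyes.get_image(name): name is "scene" or "top" or "wrist"; returns (picture, depth): 480x640x3 uint8, red, green, blue; 480x640 float32, m along the optical axis (not along the pixel's ray), 0 where there is no reading.
- eyes.camera_params(name): a dict with "camera_matrix" (3x3 intrinsics, pixels), "pose" (4x4, takes a point from camera to world coordinates); the wrist camera has in their place "mount" (4x4, takes a point from camera to tool coordinates, whose origin is the TCP and whose axes are the flange's). Camera axes: x right, y down, z forward; pixel columns grow to the right and rows downward; lengths in m; the calibration is good to about 2 mm. A picture is of the moment at which its call begins: read the wrist's pose just before it. camera_params takes no time and is no camera call.
- job.close_job(): hands the job in, once; it reports no verdict.
The state is a dict: "time": time; "joint_positions": joint angles; "qd": joint speeds; "joint_torque": joint torques, N m; "position": TCP position; "tool_rot": TCP orientation; "ft_force": force on the tool from outside, world axes, zero at the start; "torque": the same for the moment, N m; "grip_width": opening from 0.0 (shut) to 1.0 (fully open).
Only numpy, scipy, OpenCV 4.12 (cv2) and the standard library are available. Lean on these libraries where they do the work, as an engineer would, in place of code of your own. Each camera call takes 0.05 s, during which the arm holds its last target. There are 200 camera calls.

## Working session

There is one attempt and no reset: what is moved stays moved. The work goes in short steps, Python scripts to look and compute and a shell command to move; the robot and the scene stay as the last step left them, time stands still between calls to the robot, and variables do not carry over. Pictures are saved under pics/ and viewed, about 8 in all and at most 12, crops included, and the job is handed in when it is done.

```bash
mkdir -p pics && cat > h.py <<'E'
import numpy as np, cv2
from scipy.spatial.transform import Rotation as R
from bench import get_state, eyes, job
def cam(name, st=None):
    p=eyes.camera_params(name); K=np.array(p["camera_matrix"])
    if name=="wrist":
        T=np.eye(4); T[:3,:3]=R.from_rotvec(st["tool_rot"]).as_matrix(); T[:3,3]=st["position"]
        return K, T@np.array(p["mount"])
    return K, np.array(p["pose"])
def shot(name, fn):
    st=get_state(); im,d=eyes.get_image(name)
    cv2.imwrite("pics/"+fn+".png", im[:,:,::-1]); np.save("pics/"+fn+"_d.npy",d)
    K,P=cam(name,st); np.savez("pics/"+fn+"_c.npz",K=K,P=P)
    return im,d,K,P
def load(fn):
    c=np.load("pics/"+fn+"_c.npz"); return cv2.imread("pics/"+fn+".png")[:,:,::-1],np.load("pics/"+fn+"_d.npy"),c["K"],c["P"]
def plane(uv,z,K,P):
    r=P[:3,:3]@np.linalg.solve(K,np.array([uv[0],uv[1],1.])); o=P[:3,3]
    return o+r*(z-o[2])/r[2]
def proj(p,K,P):
    q=P[:3,:3].T@(np.array(p)-P[:3,3]); q=K@q; return q[:2]/q[2]
E
python3 - <<'E'
from h import *
s=get_state(); print(s["time"],s["position"],R.from_rotvec(s["tool_rot"]).as_matrix().round(3),s["grip_width"])
for n in("scene","top"):
    im,d,K,P=shot(n,n+"0"); print(n,K.round(1).tolist(),P.round(3).tolist())
E
```

```text
0.0 [ 0.1836212  -0.62286075  0.18287825] [[ 0.959  0.283 -0.001]
 [ 0.283 -0.959  0.002]
 [-0.    -0.002 -1.   ]] 1.001288063285825
scene [[506.6, 0.0, 316.7], [0.0, 506.6, 238.4], [0.0, 0.0, 1.0]] [[-0.873, -0.199, 0.445, 0.071], [-0.487, 0.312, -0.816, 0.857], [0.023, -0.929, -0.369, 0.54], [0.0, 0.0, 0.0, 1.0]]
top [[506.7, 0.0, 317.4], [0.0, 506.7, 245.5], [0.0, 0.0, 1.0]] [[-0.021, -0.98, 0.197, 0.399], [-0.999, 0.016, -0.028, -0.097], [0.024, -0.197, -0.98, 1.071], [0.0, 0.0, 0.0, 1.0]]
```

View pics/top0.png

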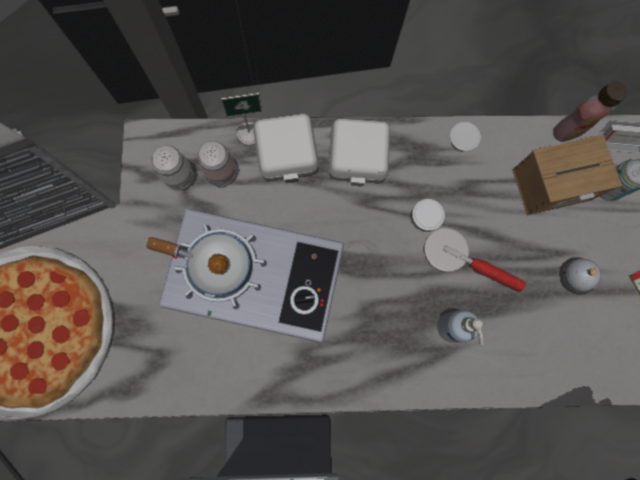

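View pics/scene0.png

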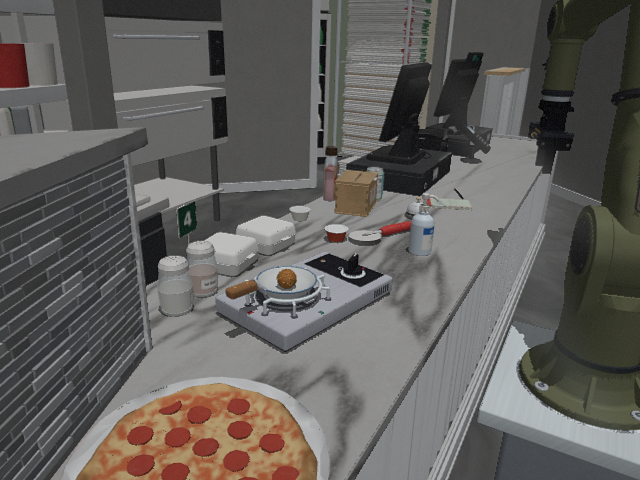

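The top view shows the warmer with deck corners about (187,211), (343,243), (322,340) and (162,308). The dish is at (219,264) with its handle at (165,247), and the knob is at (304,299). The scene view shows a tiled wall at the back left.

```bash
python3 - <<'E'
from h import *
im,d,K,P=load("top0")
c=im[200:350,140:360]; cv2.imwrite("pics/crop1.png",cv2.resize(c,None,fx=3.6,fy=3.6,interpolation=cv2.INTER_CUBIC)[:,:,::-1])
hsv=cv2.cvtColor(im,cv2.COLOR_RGB2HSV)
# deck: bluish bright grey
r=im.astype(int)
m=((r[...,2]-r[...,0]>8)&(r[...,2]>110)).astype(np.uint8); m[:195]=0;m[350:]=0;m[:,:140]=0;m[:,360:]=0
# include panel etc via hull
cs,_=cv2.findContours(m,cv2.RETR_EXTERNAL,cv2.CHAIN_APPROX_NONE); cs=max(cs,key=cv2.contourArea)
h=cv2.convexHull(cs); rect=cv2.minAreaRect(h); print(rect, cv2.approxPolyDP(h,8,True).reshape(-1,2).tolist())
ap=cv2.approxPolyDP(h,8,True).reshape(-1,2)
w=np.array([plane(p,.044,K,P) for p in ap]); print(w.round(3).tolist(), w.mean(0).round(3))
def cent(mask,z,name):
    n,l,s,ce=cv2.connectedComponentsWithStats(mask.astype(np.uint8)); i=1+np.argmax(s[1:,4]); print(name,ce[i].round(1),s[i].tolist(),plane(ce[i],z,K,P).round(4)); return l==i
box=np.zeros(m.shape,bool); box[200:350,140:360]=1
H,S,V=hsv[...,0],hsv[...,1],hsv[...,2]
br=(H<18)&(S>110)&(V>60)&box
b2=br.copy(); b2[:,195:]=0; hm=cent(b2,.11,"handle")
ys,xs=np.nonzero(hm); print(cv2.minAreaRect(np.c_[xs,ys].astype(np.float32)))
b3=br.copy(); b3[:,:200]=0;b3[:,240:]=0; cent(b3,.083,"ball")
g=(H>50)&(H<85)&(S>80)&box; cent(g,.044,"green")
# white ring near knob
cent((r.min(2)>170)&box&(np.arange(640)[None]>285),.059,"skirt")
for n,uv,z in [("wallcorner",(118,205),0),("shaker1",(170,158),.119),("shaker2",(213,152),.119),("sanit",(462,322),.12),("front edge",(250,410),0)]: print(n,plane(uv,z,K,P).round(3))
E
```

```text
((251.13064575195312, 274.37445068359375), (166.08084106445312, 100.22293853759766), 12.43956184387207) [[186, 211], [340, 243], [321, 340], [161, 305]]
[[0.683, 0.146, 0.044], [0.61, -0.173, 0.044], [0.413, -0.13, 0.044], [0.489, 0.19, 0.044]] [0.549 0.008 0.044]
handle [161.2 245.9] [147, 238, 29, 19, 292] [0.5964 0.1754 0.11  ]
((161.50001525878906, 246.0), (28.144268035888672, 11.700427055358887), 18.43494987487793)
ball [217.8 263.6] [209, 255, 19, 18, 278] [0.5646 0.0713 0.083 ]
green [208.8 313.2] [208, 312, 2, 3, 4] [0.4706 0.0942 0.044 ]
skirt [303.3 309.7] [293, 305, 21, 8, 27] [ 0.4727 -0.0953  0.059 ]
wallcorner [0.711 0.303 0.   ]
shaker1 [0.771 0.162 0.119]
shaker2 [0.783 0.078 0.119]
sanit [ 0.44  -0.392  0.12 ]
front edge [0.278 0.016 0.   ]
```

View pics/crop1.png

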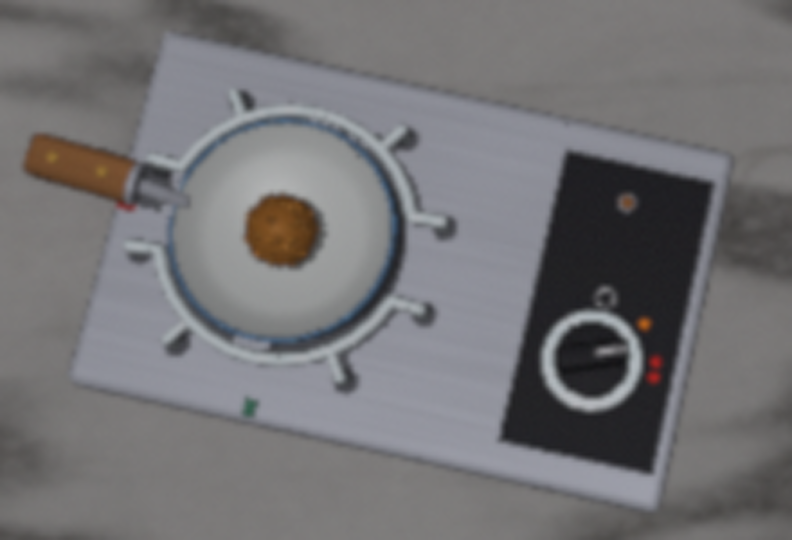

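```bash
python3 - <<'E'
from h import *
im,d,K,P=load("top0")
print(np.array(eyes.camera_params("wrist")["mount"]).round(3).tolist(),np.array(eyes.camera_params("wrist")["camera_matrix"]).round(0).tolist())
f=lambda c:(140+(c[0]+.5)/3.6-.5,200+(c[1]+.5)/3.6-.5)
print("knob",plane(f((592,360)),.059,K,P),"ring",plane(f((605,297)),.044,K,P),"rail c",plane(f((282,236)),.07,K,P))
print("wall z", [ (u,v,(P[:3,:3]@(np.linalg.solve(K,[u,v,1])*d[v,u])+P[:3,3]).round(3).tolist()) for u,v in [(100,210),(60,170),(175,100),(110,180)]])
E
python3 -m jog '[[[1,0,0,-1,0],[1,0,0,-1,0],[1,0.5,-0.5,-1,0],[1,1,-1,0,0],[1,1,-1,0,0],[1,1,-1,0,0],[1,1,-1,0,0],[1,1,-1,0,0],[1,1,-1,0,0],[1,0,0,0,0]]]'
```

```text
[[-0.0, -0.954, -0.301, 0.083], [1.0, -0.0, -0.0, -0.0], [0.0, -0.301, 0.954, -0.201], [0.0, 0.0, 0.0, 1.0]] [[422.0, 0.0, 313.0], [0.0, 422.0, 237.0], [0.0, 0.0, 1.0]]
knob [ 0.49273046 -0.09714269  0.059     ] ring [ 0.52957196 -0.10507405  0.044     ] rail c [0.56345791 0.07305259 0.07      ]
wall z [(100, 210, [0.714, 0.361, -0.047]), (60, 170, [0.705, 0.316, 0.238]), (175, 100, [0.926, 0.173, 0.06]), (110, 180, [1.057, 0.653, -0.839])]
time: 1.35
position: [0.3625, -0.2958, 0.3043]
tool_rot: [3.107, 0.464, 0.001]
ft_force: [-0.9, -0.9, 0.2]
grip_width: 0.998
```

```bash
python3 -m jog '[[[1,0.9,-0.76,0,0],[1,0.9,-0.76,0,0],[1,0.9,-0.76,0,0],[1,0.93,-0.76,0,0],[1,0.93,-0.76,0,0],[1,0,0,0,-1],[1,0,0,0,-1],[1,0,0,0,-1],[1,0,0,0,-1],[1,0,0,0,-1]]]' && python3 -m jog '[[[1,0,0,0.6,-1],[1,0,0,0.6,-1],[1,0,0,0.6,-1],[1,0,0,0.4,-1],[1,0,0,0,-1],[1,0,0,0,-1],[1,0,0,0,-1],[1,0,0,0,-0.8],[1,0,0,0,0]]]' && python3 - <<'E'
from h import *
im,d,K,P=shot("wrist","w1"); print(proj([.493,-.097,.086],K,P))
E
```

```text
time: 2.6
position: [0.4913, -0.1044, 0.3034]
tool_rot: [-2.937, -1.113, 0.001]
ft_force: [0.1, -0.2, -0.4]
grip_width: 1.002
time: 3.72
position: [0.4913, -0.1042, 0.2155]
tool_rot: [-2.401, -2.026, 0.001]
ft_force: [-0.9, -0.5, -0.3]
grip_width: 1.0
[313.75681216 203.34293533]
```

View pics/w1.png

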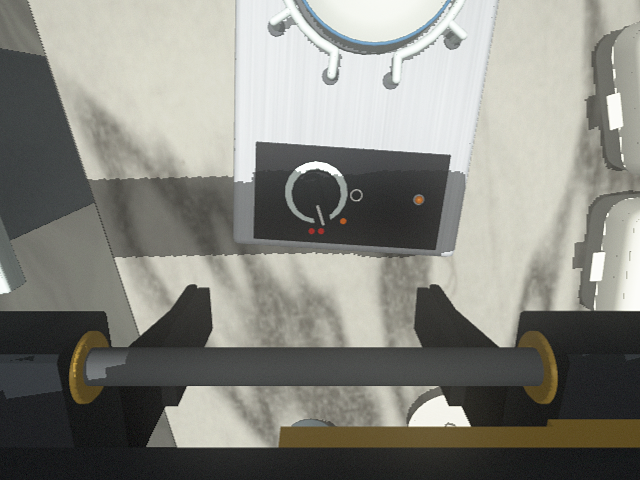

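The knob's skirt is centred near (316,193) and its pointer line runs from (317,205) to (323,224). The white ring is at (356,195), the orange dot at (343,221) and the red dots at (316,231). The knob is on high.

```bash
python3 - <<'E'
from h import *
im,d,K,P=load("w1")
g=cv2.cvtColor(im,cv2.COLOR_RGB2GRAY)
# fine crop
c=im[140:265,240:460]; cv2.imwrite("pics/crop2.png",cv2.resize(c,None,fx=3.6,fy=3.6,interpolation=cv2.INTER_CUBIC)[:,:,::-1])
# skirt ring: bright pixels in window, fit ellipse outer
m=(g>110).astype(np.uint8); w=np.zeros_like(m); w[155:222,283:350]=1; m&=w
n,l,s,ce=cv2.connectedComponentsWithStats(m); i=1+np.argmax(s[1:,4]); ys,xs=np.nonzero(l==i); print(s[i])
pts=np.array([plane((x,y),.059,K,P)[:2] for x,y in zip(xs,ys)])
A=np.c_[2*pts,np.ones(len(pts))]; sol=np.linalg.lstsq(A,(pts**2).sum(1),rcond=None)[0]; c0=sol[:2]; print("skirt centre",c0,np.sqrt(sol[2]+c0@c0))
ring=plane((356.5,195.5),.044,K,P)[:2]; org=plane((343,221),.044,K,P)[:2]; red=plane((316,231),.044,K,P)[:2]
a=plane((317,205),.086,K,P)[:2]; b=plane((323,224),.086,K,P)[:2]
an=lambda v:np.degrees(np.arctan2(v[1],v[0]))
print("ring",ring,an(ring-c0),"orange",an(org-c0),"red",an(red-c0),"pointer",a,b,an(b-a),an(b-c0), np.linalg.norm(b-c0))
def P3(u,v): return (P[:3,:3]@(np.linalg.solve(K,[u,v,1])*d[v,u])+P[:3,3]).round(4).tolist()
for q in [(300,160),(317,195),(318,210),(270,230),(320,100)]: print(q,P3(*q))
E
```

```text
[ 285  161   63   61 1058]
skirt centre [ 0.4952597  -0.09433014] 0.024137769693139115
ring [ 0.530428   -0.10591167] -18.22760770360847 orange -59.134063570937336 red -99.19200886241929 pointer [ 0.49533559 -0.09877736] [ 0.49752603 -0.11520576] -82.40540453442635 -83.80404204809938 0.020998271966114913
(300, 160) [0.4861, -0.0661, 0.0457]
(317, 195) [0.4967, -0.0908, 0.0856]
(318, 210) [0.4954, -0.103, 0.086]
(270, 230) [0.4475, -0.1245, 0.0441]
(320, 100) [0.5114, -0.0199, 0.0449]
```

View pics/crop2.png

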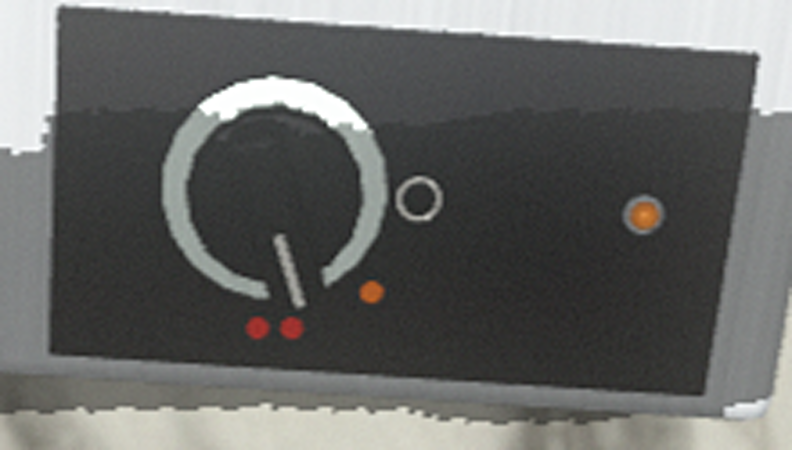

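```bash
python3 - <<'E'
from h import *
for fn,(x0,x1,y0,y1) in {"w1":(280,355,150,240),"top0":(285,325,280,320)}.items():
    im,d,K,P=load(fn)
    v,u=np.mgrid[y0:y1,x0:x1]; z=d[y0:y1,x0:x1]
    p=(np.linalg.solve(K,np.stack([u.ravel(),v.ravel(),np.ones(u.size)]))*z.ravel()).T@P[:3,:3].T+P[:3,3]
    ok=(z.ravel()>0)&(p[:,2]>.082)&(p[:,2]<.092); q=p[ok][:,:2].astype(np.float32)
    r=cv2.minAreaRect(q*1000); w,V=np.linalg.eigh(np.cov(q.T)); a=V[:,1]
    print(fn,ok.sum(),r,"pca",q.mean(0),np.degrees(np.arctan2(a[1],a[0])),np.sqrt(w))
    for lo,hi in[(.043,.048),(.055,.063)]: print(lo,((p[:,2]>lo)&(p[:,2]<hi)).sum())
E
```

```text
w1 768 ((494.65960693359375, -96.4746322631836), (13.052502632141113, 40.23640823364258), 7.313228607177734) pca [ 0.49468282 -0.09546629] 97.57257747620447 [0.00368813 0.01130329]
0.043 4620
0.055 1065
top0 137 ((493.8484191894531, -96.85107421875), (13.070074081420898, 39.872528076171875), 7.863584041595459) pca [ 0.49363843 -0.09657321] 97.84572009279725 [0.00373623 0.01150013]
0.043 971
0.055 188
```

```bash
python3 -m jog '[[[1,0,0,0,-0.9],[1,0,0,0,-0.9],[1,0,0,0,-0.9],[1,0,0,0,-0.76],[1,0.18,0.1,0.9,0],[1,0,0,0.9,0],[1,0,0,0.9,0],[1,0,0,0.6,0],[1,0,0,0.45,0],[1,0,0,0,0]]]' 30 && python3 -c "
from h import *
s=get_state();M=R.from_rotvec(s['tool_rot']).as_matrix();print(np.degrees(np.arctan2(M[1,1],M[0,1])),M[:2,:2].T@(np.array([.4945,-.0965])-s['position'][:2]))"
```

```text
time: 5.03
position: [0.4936, -0.0955, 0.0648]
tool_rot: [-2.066, -2.364, 0.001]
ft_force: [0.1, -0.8, -0.3]
grip_width: 1.0
7.696876064465953 [-0.00115239  0.00070791]
```

```bash
python3 -m jog '[[[0,-0.03,0.02,0,0],[0,0,0,0,0],[0,0,0,0,0],[0,0,0,0,0],[0,0,0,0,0],[0,0,0,0,0]]]' 30 && python3 -m jog '[[[0,0,0,0,-0.7],[0,0,0,0,-1],[0,0,0,0,-1],[0,0,0,0,-1],[0,0,0,0,-1],[0,0,0,0,-1],[0,0,0,0,-1]]]'
```

```text
time: 5.78
position: [0.4956, -0.0966, 0.0659]
tool_rot: [2.067, 2.366, -0.0]
ft_force: [-0.2, 0.7, -0.4]
grip_width: 0.397
time: 6.65
position: [0.4956, -0.0966, 0.0659]
tool_rot: [-1.293, -2.863, 0.0]
ft_force: [-0.0, 0.4, 1.1]
grip_width: 0.006
```

```bash
python3 - <<'E'
from h import *
s=get_state(); print(s["grip_width"],s["torque"],s["position"])
im,d,K,P=shot("wrist","w2"); im2,*_=shot("scene","s2")
a=im[180:480,120:520]; b=cv2.resize(im2[230:310,280:400],(450,300),interpolation=cv2.INTER_CUBIC)
cv2.imwrite("pics/cmp2.png",np.hstack([cv2.resize(a,(350,300)),b])[:,:,::-1])
E
```

```text
0.005798953872481311 [ 0.04657673 -0.17152864  0.05962255] [ 0.49555797 -0.09655689  0.06589546]
```

View pics/cmp2.png

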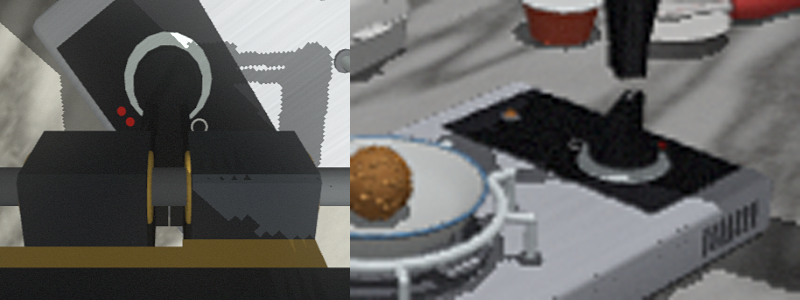

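```bash
python3 - <<'E'
from h import *
_,d,K,P=load("s2"); im,_,_,_=load("s2")
for p in [(.4956,-.0966,.066),(.4956,-.0966,.085),(.4956,-.0966,.12),(.4945,-.0965,.086),(.4945,-.0965,.059)]: print(p,proj(p,K,P).round(1))
_,dw,Kw,Pw=load("w2"); iw=load("w2")[0]
v,u=np.mgrid[300:480:1,200:440]; 
v,u=np.mgrid[235:275,335:375]; z=d[235:275,335:375]
p=(np.linalg.solve(K,np.stack([u.ravel(),v.ravel(),np.ones(u.size)]))*z.ravel()).T@P[:3,:3].T+P[:3,3]
p=p.reshape(40,40,3)
for r in range(0,40,2): print(235+r,[f"{a[0]:.3f},{a[1]:.3f},{a[2]:.3f}" for a in p[r,16:24:3]])
cv2.imwrite("pics/cmp3.png",np.hstack([cv2.resize(im[215:290,310:400],(480,400),interpolation=cv2.INTER_CUBIC),cv2.resize(iw[180:400,220:396],(320,400))])[:,:,::-1])
E
```

```text
(0.4956, -0.0966, 0.066) [353.2 264.2]
(0.4956, -0.0966, 0.085) [353.6 256.5]
(0.4956, -0.0966, 0.12) [354.4 242. ]
(0.4945, -0.0965, 0.086) [354.  256.2]
(0.4945, -0.0965, 0.059) [353.4 267.1]
235 ['0.497,-0.079,0.142', '0.493,-0.087,0.140', '0.489,-0.094,0.139']
237 ['0.496,-0.079,0.138', '0.494,-0.090,0.134', '0.488,-0.092,0.135']
239 ['0.497,-0.080,0.132', '0.493,-0.088,0.130', '0.489,-0.094,0.129']
241 ['0.498,-0.084,0.126', '0.493,-0.089,0.126', '0.488,-0.092,0.126']
243 ['0.497,-0.082,0.122', '0.492,-0.087,0.121', '0.485,-0.088,0.123']
245 ['0.499,-0.086,0.116', '0.492,-0.088,0.117', '0.487,-0.093,0.116']
247 ['0.497,-0.082,0.113', '0.491,-0.086,0.113', '0.485,-0.089,0.113']
249 ['0.495,-0.080,0.109', '0.493,-0.091,0.106', '0.485,-0.088,0.109']
251 ['0.497,-0.083,0.103', '0.071,0.857,0.540', '0.583,-0.313,0.000']
253 ['0.592,-0.294,-0.001', '0.585,-0.299,-0.001', '0.580,-0.308,-0.003']
255 ['0.588,-0.287,-0.003', '0.498,-0.103,0.086', '0.494,-0.112,0.083']
257 ['0.499,-0.091,0.085', '0.493,-0.094,0.085', '0.492,-0.107,0.081']
259 ['0.495,-0.082,0.084', '0.489,-0.086,0.084', '0.491,-0.106,0.076']
261 ['0.492,-0.076,0.082', '0.488,-0.084,0.080', '0.491,-0.107,0.071']
263 ['0.493,-0.080,0.076', '0.487,-0.083,0.076', '0.492,-0.109,0.065']
265 ['0.491,-0.075,0.073', '0.490,-0.089,0.068', '0.492,-0.109,0.060']
267 ['0.490,-0.073,0.069', '0.489,-0.088,0.064', '0.489,-0.105,0.057']
269 ['0.491,-0.076,0.063', '0.489,-0.087,0.059', '0.485,-0.096,0.057']
271 ['0.492,-0.079,0.057', '0.486,-0.083,0.057', '0.479,-0.081,0.059']
273 ['0.491,-0.077,0.053', '0.484,-0.077,0.055', '0.479,-0.083,0.054']
```

View pics/cmp3.png

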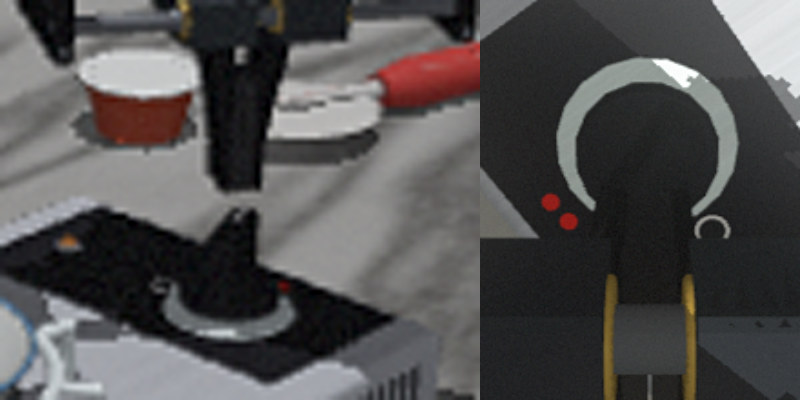

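The scene depth puts the real fingertips at z≈0.103 while the reported TCP is at 0.066. The tips are therefore about 37 mm behind the reported TCP, and the jaws shut above the knob. I'll open, turn back and go lower by that amount.

```bash
python3 -m jog '[[[0.6,0,0,0,1],[0.6,0,0,0,1],[0.6,0,0,0,1],[0.6,0,0,0,1],[0.6,0,0,0,1],[0.6,0,0,0,1],[0.6,0,0,0,0.7],[0.6,0,-0.02,0,0],[0.6,0,0,0,0]]]' 30 && python3 -m jog '[[[0.6,0,0,0.3,0],[0.6,0,0,0.3,0],[0.6,0,0,0.2,0],[0.6,0,0,0.1,0],[0.6,0,0,0,0]]]'
```

```text
time: 7.88
position: [0.4947, -0.0967, 0.0659]
tool_rot: [2.066, 2.366, -0.0]
ft_force: [-0.4, 0.4, 0.9]
grip_width: 0.595
time: 8.5
position: [0.4946, -0.0966, 0.0296]
tool_rot: [-2.066, -2.366, 0.0]
ft_force: [-0.2, -0.2, 0.4]
grip_width: 0.602
```

```bash
python3 -m jog '[[[0,0,0,0,0],[0,0,0,0,0],[0,0,0,0,0],[0,0,0,0,0],[0,0,0,0,0],[0,0,0,0,0],[0,0,0,0,0],[0,0,0,0,0]]]' 30
```

```text
time: 9.5
position: [0.4951, -0.0967, 0.03]
tool_rot: [2.066, 2.366, 0.0]
ft_force: [0.9, 0.2, -0.0]
grip_width: 0.146
```

```bash
T='import bench;s=bench.get_state();print("torque",s["torque"],s["ft_force"],s["grip_width"])'; python3 -m jog '[[[0,0,0,0,-0.8],[0,0,0,0,-0.8],[0,0,0,0,-0.8],[0,0,0,0,-0.8],[0,0,0,0,-0.8],[0,0,0,0,-0.8],[0,0,0,0,-0.8],[0,0,0,0,-0.8],[0,0,0,0,-0.8],[0,0,0,0,0]]]' && python3 -c "$T" && python3 -m jog '[[[0,0,0,0,-0.8],[0,0,0,0,-0.8],[0,0,0,0,-0.8],[0,0,0,0,-0.8],[0,0,0,0,-0.8],[0,0,0,0,-0.8],[0,0,0,0,-0.8],[0,0,0,0,-0.8],[0,0,0,0,-0.4],[0,0,0,0,0]]]' && python3 -c "$T"
```

```text
time: 10.75
position: [0.4948, -0.0967, 0.03]
tool_rot: [1.235, 2.888, -0.0]
ft_force: [0.9, -0.5, 0.8]
grip_width: 0.146
torque [-0.04520707 -0.24318197 -0.00760012] [ 0.88303841 -0.53212978  0.75017502] 0.14584848665789327
time: 12.0
position: [0.4947, -0.097, 0.03]
tool_rot: [-0.338, -3.123, 0.001]
ft_force: [0.3, -0.4, 2.5]
grip_width: 0.143
torque [-0.0741351  -0.08616452 -0.03701698] [ 0.26728743 -0.38186474  2.53471973] 0.14264602403208987
```

```bash
python3 -m jog '[[[0.6,0,0,0,0],[0.6,0,0,0,0],[0.6,0,0,0,0],[0.6,0,0,0,0],[0.6,0,0,-0.5,0],[0.6,0,0,-1,0],[1,0,0,-1,0],[1,0,0,-1,0],[1,0,0,-0.8,0],[1,0,0,0,0]]]' && python3 -m jog '[[[1,0,0,0,1],[1,0,0,0,1],[1,0,0,0,1],[1,0,0,0,1],[1,0,0,0,1],[1,0,0,0,1],[1,0,0,0,1],[1,0,0,0,1],[1,0,0,0,1],[1,0,0,0,0.5]]]' && python3 - <<'E'
from h import *
im,d,K,P=shot("wrist","w3")
v,u=np.mgrid[0:480,0:640]
p=(np.linalg.solve(K,np.stack([u.ravel(),v.ravel(),np.ones(u.size)]))*d.ravel()).T@P[:3,:3].T+P[:3,3]
q=p[(d.ravel()>0)&(p[:,2]>.081)&(p[:,2]<.092)&(np.hypot(p[:,0]-.4945,p[:,1]+.0965)<.03)][:,:2]
w,V=np.linalg.eigh(np.cov(q.T));a=V[:,1];print(len(q),q.mean(0),np.degrees(np.arctan2(a[1],a[0])),np.sqrt(w))
E
```

```text
time: 13.25
position: [0.4966, -0.0969, 0.2045]
tool_rot: [0.335, 3.119, -0.003]
ft_force: [-0.3, -1.0, -0.9]
grip_width: 0.953
time: 14.5
position: [0.494, -0.0964, 0.2005]
tool_rot: [-1.566, -2.721, 0.001]
ft_force: [-0.9, 0.3, -0.3]
grip_width: 1.0
835 [ 0.49402295 -0.09585552] 167.21428619501464 [0.00371954 0.01129333]
```

View pics/w3.png

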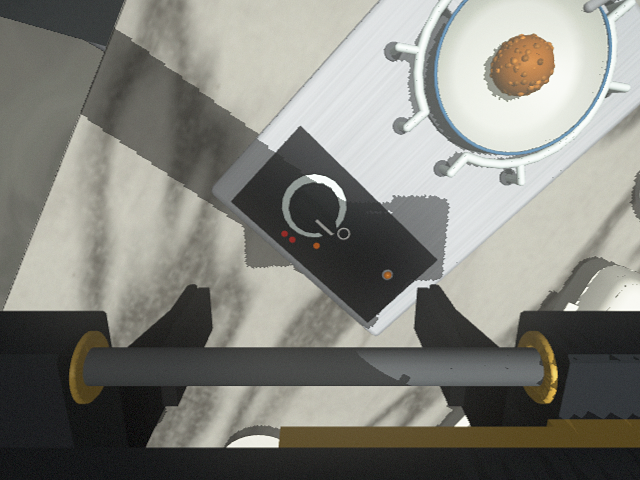

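The knob reads off: the bar lies at yaw -12.8°, and the pointer tip at (332,234) points at the white ring at (344,234). Next, the handle.

```bash
python3 -m jog '[[[1,0,0,0,1],[1,0,0,0,1],[1,0,0,0,1],[1,0,0,0,1],[1,0,0,0,1],[1,0,0,0,1],[1,0,0,0,1],[1,0,0,0,1],[1,0,0,0,1],[1,0,0,0,0.6]]]' && python3 -m jog '[[[1,0.88,0.05,0,0],[1,0.88,0.05,0,0],[1,0.88,0.05,0,0],[1,0.88,0.05,0,0],[1,0.88,0.05,0,0],[1,0.88,0.05,0,0],[1,0.88,0.03,0,0],[1,0.88,0.03,0,0],[1,0,0,0,0],[1,0,0,0,0]]]' && python3 - <<'E'
from h import *
im,d,K,P=shot("wrist","w4"); s=get_state()
v,u=np.mgrid[0:480,0:640]
p=(np.linalg.solve(K,np.stack([u.ravel(),v.ravel(),np.ones(u.size)]))*d.ravel()).T@P[:3,:3].T+P[:3,3]
h=cv2.cvtColor(im,cv2.COLOR_RGB2HSV).reshape(-1,3)
br=(h[:,0]<20)&(h[:,1]>100)&(h[:,2]>60)&(d.ravel()>0)
rad=np.hypot(p[:,0]-.563,p[:,1]-.072)
q=p[br&(p[:,2]>.099)&(p[:,2]<.112)&(rad>.06)&(rad<.16)]
print(len(q),"minrect",cv2.minAreaRect((q[:,:2]*1000).astype(np.float32)),"z",np.percentile(q[:,2],[10,50,90]))
w,V=np.linalg.eigh(np.cov(q[:,:2].T));a=V[:,1];print("handle",q.mean(0),np.degrees(np.arctan2(a[1],a[0])),np.sqrt(w))
b=br&(rad<.04)&(p[:,2]>.06); print("ball",b.sum(),p[b].max(0),p[b].min(0))
# rim blue
bl=(h[:,0]>95)&(h[:,0]<125)&(h[:,1]>90)&(rad<.075)&(rad>.04)&(p[:,2]>.07)&(p[:,2]<.1); r=p[bl]; print("rim n",len(r))
A=np.c_[2*r[:,:2],np.ones(len(r))]; s2=np.linalg.lstsq(A,(r[:,:2]**2).sum(1),rcond=None)[0]; print("rim c",s2[:2],np.sqrt(s2[2]+s2[:2]@s2[:2]), "z",r[:,2].mean())
B=np.c_[r[:,:2],np.ones(len(r))]; print("tilt",np.linalg.lstsq(B,r[:,2],rcond=None)[0][:2])
E
```

```text
time: 15.8
position: [0.4941, -0.0965, 0.2008]
tool_rot: [-2.538, -1.849, 0.002]
ft_force: [0.5, -0.2, -0.6]
grip_width: 0.999
time: 17.05
position: [0.594, 0.1662, 0.2009]
tool_rot: [-2.538, -1.852, 0.003]
ft_force: [0.1, -0.1, -0.1]
grip_width: 1.0
2366 minrect ((599.879638671875, 177.77700805664062), (59.06932830810547, 22.980937957763672), 72.61660766601562) z [0.10291083 0.10448389 0.10554031]
handle [0.60033877 0.1786662  0.10431156] 72.663374042944 [0.00633836 0.0170187 ]
ball 1604 [0.58550761 0.09219613 0.10472013] [0.54688033 0.05793    0.07516328]
rim n 481
rim c [0.5663616  0.07182458] 0.06045175713579232 z 0.08322439025154767
tilt [-8.24790559e-04 -8.51249184e-05]
```

View pics/w4.png

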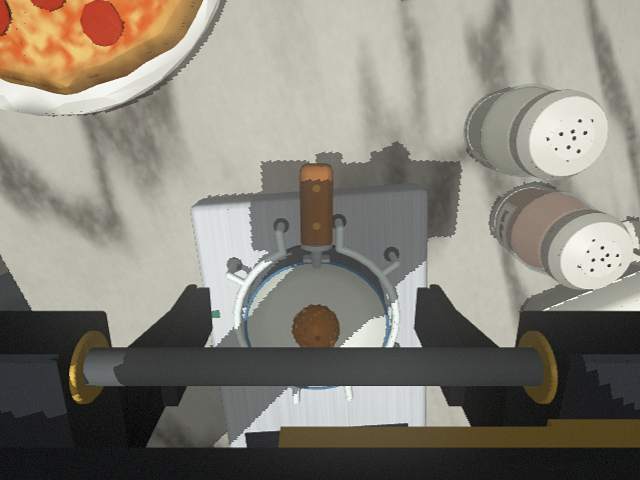

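The handle is at (316,205), axis 72.6°, with its centre at (0.600, 0.178). The ball is at (316,327), central in the dish, which is level. Next I descend with the same tip offset and grip.

```bash
python3 -m jog '[[[0.8,0.07,0.05,0.8,0],[0.7,0,0,0.8,0],[0.6,0,0,0.8,0],[0.6,0,0,0.7,0],[0.6,0,0,0.5,0],[0.6,0,0,0.35,0],[0.6,0,0,0,0],[0.6,0,0,0,0]]]' 45 && python3 - <<'E'
from h import *
s=get_state(); im,d,K,P=shot("scene","s5"); print(s["position"])
p0=s["position"]; print(proj(p0,K,P),proj(p0+[0,0,.037],K,P))
c=im[200:340,190:350]; cv2.imwrite("pics/crop5.png",cv2.resize(c,None,fx=4,fy=4,interpolation=cv2.INTER_CUBIC)[:,:,::-1])
E
```

```text
time: 18.1
position: [0.5979, 0.1694, 0.0449]
tool_rot: [2.537, 1.851, 0.002]
ft_force: [-0.1, 0.4, -0.4]
grip_width: 0.599
[0.59792346 0.16944222 0.04491442]
[245.64732491 311.14850004] [245.08757794 294.12679962]
```

View pics/crop5.png

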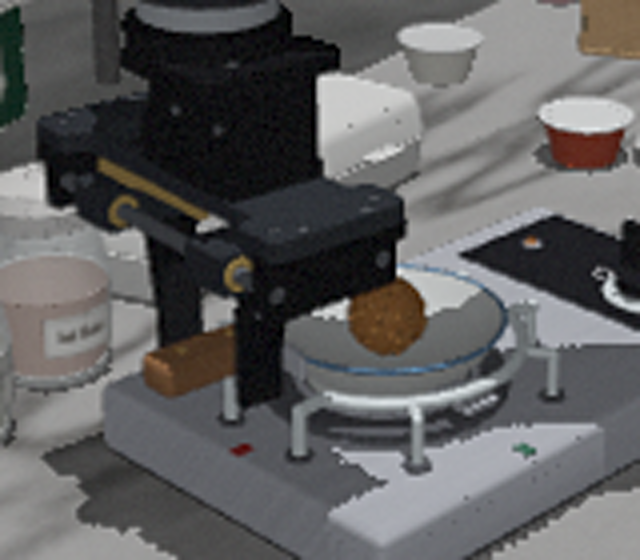

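The front finger straddles the handle with its tip at crop (260,403), between two rail legs. I'll close at 45 N and check the tip height from depth.

```bash
python3 -m jog '[[[0,0,0,0,0],[0,0,0,0,0],[0,0,0,0,0],[0,0,0,0,0],[0,0,0,0,0],[0,0,0,0,0]]]' 45 && python3 - <<'E'
from h import *
im,d,K,P=load("s5")
for v in range(290,306,2): print(v,[(P[:3,:3]@(np.linalg.solve(K,[u,v,1])*d[v,u])+P[:3,3]).round(3).tolist() for u in (252,256)])
E
```

```text
time: 18.9
position: [0.5972, 0.1692, 0.0439]
tool_rot: [2.538, 1.852, 0.0]
ft_force: [0.0, 0.0, 0.2]
grip_width: 0.271
290 [[0.567, 0.189, 0.108], [0.566, 0.178, 0.103]]
292 [[0.568, 0.188, 0.103], [0.565, 0.179, 0.1]]
294 [[0.569, 0.187, 0.098], [0.567, 0.177, 0.094]]
296 [[0.568, 0.188, 0.095], [0.566, 0.178, 0.091]]
298 [[0.567, 0.189, 0.091], [0.566, 0.178, 0.087]]
300 [[0.57, 0.186, 0.085], [0.567, 0.178, 0.082]]
302 [[0.612, 0.129, 0.042], [0.604, 0.127, 0.043]]
304 [[0.607, 0.136, 0.042], [0.6, 0.133, 0.043]]
```

The tip height is 0.081, clear of the rail, and the 23.6 mm opening matches the handle. Now the twist about the dish's axis, about 95° at a 101 mm radius.

```bash
python3 -m jog '[[[0,-0.0004,-0.044,0,-0.2],[0,-0.0009,-0.066,0,-0.3],[0,-0.0015,-0.088,0,-0.4],[0,-0.0024,-0.11,0,-0.5],[0,-0.0024,-0.11,0,-0.5],[0,-0.0024,-0.11,0,-0.5],[0,-0.0024,-0.11,0,-0.5],[0,-0.0024,-0.11,0,-0.5],[0,-0.0015,-0.088,0,-0.4],[0,-0.0004,-0.044,0,-0.2]]]' && cat > c.py <<'E'
from h import *
import sys
s=get_state();M=R.from_rotvec(s['tool_rot']).as_matrix();p=s['position']
print("yaw",np.degrees(np.arctan2(M[1,0],M[0,0])),"tilt",M[:2,2],"centre",p[:2]-.101*M[:2,0],"z",p[2],"F",s['ft_force'].round(1),"T",s['torque'].round(2),s['grip_width'])
im,d,K,P=shot("top",sys.argv[1])
h=cv2.cvtColor(im,cv2.COLOR_RGB2HSV); b=((h[...,0]<20)&(h[...,1]>110)&(h[...,2]>60)).astype(np.uint8)
n,l,st,ce=cv2.connectedComponentsWithStats(b)
zb=float(sys.argv[2])
for i in range(1,n):
    q=plane(ce[i],zb,K,P)
    if st[i,4]>80 and abs(q[0]-.54)<.13 and abs(q[1]-.09)<.12: print("brown",st[i].tolist(),q.round(4))
E
python3 c.py t1 .083
```

```text
time: 20.15
position: [0.5623, 0.174, 0.044]
tool_rot: [2.176, 2.266, 0.0]
ft_force: [0.1, 0.4, 0.4]
grip_width: 0.269
yaw 92.31399760322685 tilt [ 1.24340818e-04 -3.03316676e-05] centre [0.56636131 0.07304016] z 0.043984678582442746 F [0.1 0.4 0.4] T [ 0.12 -0.21 -0.  ] 0.268601442179184
brown [208, 254, 20, 19, 288] [0.5656 0.0716 0.083 ]
```

```bash
python3 -m jog '[[[0,-0.0009,-0.066,0,-0.3],[0,-0.0024,-0.11,0,-0.5],[0,-0.0024,-0.11,0,-0.5],[0,-0.0035,-0.132,0,-0.6],[0,-0.0035,-0.132,0,-0.6],[0,-0.0035,-0.132,0,-0.6],[0,-0.0035,-0.132,0,-0.6],[0,-0.0035,-0.132,0,-0.6],[0,-0.0024,-0.11,0,-0.5],[0,-0.0009,-0.066,0,-0.3]]]' && python3 c.py t2 .083
```

```text
time: 21.45
position: [0.5193, 0.1624, 0.0439]
tool_rot: [1.622, 2.69, 0.0]
ft_force: [0.7, 0.7, -0.0]
grip_width: 0.272
yaw 117.81984981748198 tilt [6.12180521e-05 4.11800125e-07] centre [0.56643807 0.07304112] z 0.0439413787179581 F [ 0.7  0.7 -0. ] T [ 0.11 -0.28  0.05] 0.27208532358010407
brown [208, 254, 20, 19, 293] [0.5661 0.0721 0.083 ]
```

```bash
python3 -m jog '[[[0,-0.0009,-0.066,0,-0.3],[0,-0.0024,-0.11,0,-0.5],[0,-0.0024,-0.11,0,-0.5],[0,-0.0035,-0.132,0,-0.6],[0,-0.0035,-0.132,0,-0.6],[0,-0.0035,-0.132,0,-0.6],[0,-0.0035,-0.132,0,-0.6],[0,-0.0035,-0.132,0,-0.6],[0,-0.0024,-0.11,0,-0.5],[0,-0.0009,-0.066,0,-0.3]]]' && python3 c.py t3 .083
```

```text
time: 22.75
position: [0.4855, 0.1334, 0.0439]
tool_rot: [-0.989, -2.982, -0.0]
ft_force: [0.4, 1.6, 1.4]
grip_width: 0.27
yaw 143.31040396222588 tilt [-1.91978859e-05  4.53103948e-05] centre [0.56646918 0.07307063] z 0.04394166224822934 F [0.4 1.6 1.4] T [ 0.25 -0.25  0.04] 0.2704802755917072
brown [208, 254, 20, 18, 284] [0.5667 0.0723 0.083 ]
```

```bash
python3 -m jog '[[[0,-0.0009,-0.066,0,-0.3],[0,-0.0024,-0.11,0,-0.5],[0,-0.0035,-0.132,0,-0.6],[0,-0.0035,-0.132,0,-0.6],[0,-0.0035,-0.132,0,-0.6],[0,-0.0035,-0.132,0,-0.6],[0,-0.0035,-0.132,0,-0.6],[0,-0.0024,-0.11,0,-0.5],[0,-0.0009,-0.066,0,-0.3],[0,-0.0003,-0.033,0,-0.15]]]' && python3 c.py t4 .083 && python3 - <<'E'
from h import *
im,*_=shot("scene","s6"); a=cv2.resize(im[220:340,210:370],(440,330),interpolation=cv2.INTER_CUBIC)
im,*_=load("t4"); b=cv2.resize(im[200:350,150:310],(352,330),interpolation=cv2.INTER_CUBIC)
cv2.imwrite("pics/cmp6.png",np.hstack([a,b])[:,:,::-1])
E
```

```text
time: 24.05
position: [0.4681, 0.0954, 0.0439]
tool_rot: [-0.356, -3.121, 0.001]
ft_force: [0.3, -0.8, 1.0]
grip_width: 0.271
yaw 166.99343764692415 tilt [-0.00013907 -0.00044107] centre [0.56651699 0.07268677] z 0.04389579006446155 F [ 0.3 -0.8  1. ] T [ 0.06 -0.23 -0.11] 0.27066337519727796
brown [208, 253, 19, 19, 278] [0.5672 0.0726 0.083 ]
```

View pics/cmp6.png

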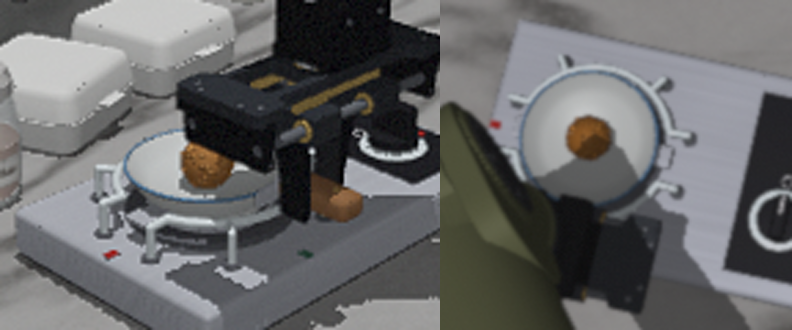

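The handle now points at the green front mark, the visible tab sits in the right gap at about (665,155), and the ball is central. I'll lift slowly and check forces.

```bash
python3 -m jog '[[[0,0,0,0,0],[0,0,0,0,0],[0,0,0,-0.05,0],[0,0,0,-0.08,0],[0,0,0,-0.1,0],[0,0,0,-0.1,0],[0,0,0,-0.08,0],[0,0,0,-0.05,0],[0,0,0,0,0]]]' 55 && python3 c.py t5 .1
```

```text
time: 25.28
position: [0.4682, 0.0957, 0.0624]
tool_rot: [0.356, 3.121, -0.001]
ft_force: [0.0, 0.8, -2.1]
grip_width: 0.272
yaw 166.97575595815098 tilt [ 0.00023843 -0.00035513] centre [0.56662686 0.07292781] z 0.062445743302805036 F [ 0.   0.8 -2.1] T [0.07 0.03 0.03] 0.2721005589490041
brown [206, 252, 20, 19, 291] [0.5676 0.0731 0.1   ]
```

```bash
python3 -m jog '[[[0,0,0,-0.1,0],[0,0,0,-0.2,0],[0,0,0,-0.28,0],[0,0,0,-0.3,0],[0,0,0,-0.3,0],[0,0,0,-0.3,0],[0,0,0,-0.28,0],[0,0,0,-0.18,0],[0,0,0,-0.1,0],[0,0,0,0,0]]]' && python3 -m jog '[[[0,0,0,0,0],[0,0,0,0,0],[0,0,0,0,0],[0,0,0,0,0],[0,0,0,0,0],[0,0,0,0,0]]]' && python3 c.py t6 .183 && python3 - <<'E'
from h import *
im,d,K,P=shot("scene","s7"); h=cv2.cvtColor(im,cv2.COLOR_RGB2HSV).reshape(-1,3)
a=cv2.resize(im[150:350,150:450],(540,360),interpolation=cv2.INTER_CUBIC); cv2.imwrite("pics/fin.png",a[:,:,::-1])
for n in("s7","t6"):
    im,d,K,P=load(n); h=cv2.cvtColor(im,cv2.COLOR_RGB2HSV).reshape(-1,3); v,u=np.mgrid[0:480,0:640]
    p=(np.linalg.solve(K,np.stack([u.ravel(),v.ravel(),np.ones(u.size)]))*d.ravel()).T@P[:3,:3].T+P[:3,3]
    rad=np.hypot(p[:,0]-.5665,p[:,1]-.073)
    r=p[(h[:,0]>95)&(h[:,0]<125)&(h[:,1]>90)&(rad<.068)&(rad>.052)&(p[:,2]>.14)&(p[:,2]<.22)]
    f=np.linalg.lstsq(np.c_[r[:,:2]-[.5665,.073],np.ones(len(r))],r[:,2],rcond=None)[0]; print(n,len(r),"rim slope x,y, z",f)
    b=p[(h[:,0]<20)&(h[:,1]>110)&(rad<.04)&(p[:,2]>.14)]; print("ball",len(b),b.mean(0),b.max(0),b.min(0))
E
```

```text
time: 26.58
position: [0.4682, 0.0956, 0.144]
tool_rot: [0.357, 3.121, -0.001]
ft_force: [0.5, -0.1, -2.2]
grip_width: 0.267
time: 27.32
position: [0.4681, 0.0958, 0.1439]
tool_rot: [-0.356, -3.121, 0.0]
ft_force: [-0.2, 0.5, -2.6]
grip_width: 0.273
yaw 166.98061761645496 tilt [-2.38585627e-05 -1.14082678e-04] centre [0.56654039 0.07303208] z 0.14392408666556628 F [-0.2  0.5 -2.6] T [ 0.12 -0.    0.02] 0.27335458012786334
brown [197, 243, 22, 21, 350] [0.5673 0.0732 0.183 ]
s7 47 rim slope x,y, z [0.00479321 0.01250997 0.18064198]
ball 301 [0.56275005 0.08400119 0.18683889] [0.58079681 0.09608311 0.20152191] [0.54985767 0.06613196 0.16669141]
t6 21 rim slope x,y, z [0.01381279 0.0186726  0.18406271]
ball 352 [0.56452335 0.07020859 0.19713903] [0.58309823 0.08881716 0.2057623 ] [0.54795689 0.05259629 0.18320478]
```

View pics/fin.png

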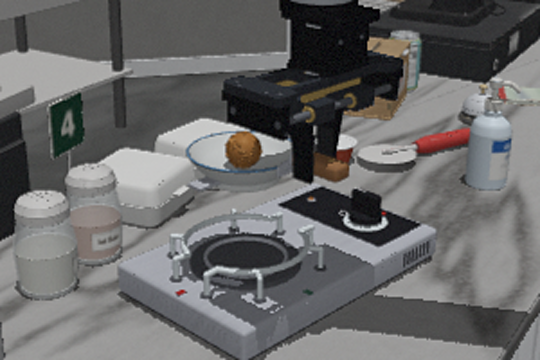

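The dish hangs level 100 mm above its place with the ball at its centre. The knob is on off, and the other objects have not moved. Handing in.

```bash
python3 -c "
from bench import job; print(job.close_job())"
```

```text
the job is handed in; nothing more can be done
None
```

I turned the knob to off, twisted the dish about 95° from left round to front, and lifted it straight up 100 mm. I handed in at about 27.5 s of the allowed 64, still holding the dish at 55 N.

**Last checks**
- **Knob:** its bar lay at −12.8°, the warmer's own angle, with the pointer at the white ring. The panel's orange lamp still looked orange after the knob reached off; I had no way to tell what it signals.
- **Lift:** the measured wrist load of about 2 N matches the dish and ball together, so the tabs came free without catching.
- **Level and ball:** fitted rim slopes were 0.005–0.019 rad, from only 21 and 47 pixels, so within noise of level. The ball was within about 1 mm of the dish's centre in the top view.
- **Bystanders:** none looked moved in the last scene picture; I did not measure them.

**What disagreed**
- **Fingertips:** they are about 37 mm behind the stated tool point. My first closing on the knob therefore shut on air above it, touching nothing; I corrected for this from the scene camera's depth.
- **Knob's start:** it read about 1.2 rad, between low and high, though the pointer was nearer the red dots.

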